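White reference of a bench reader: hold the tile flush on the sloped port

TASK

Take the white reference tile by its blue handle and pull it straight up out of its dock against the two spring catches. Carry it, without setting it down on the desk, to the sloped measuring port of the bench reader, tilt it until its white underside matches the slope, and hold it there flush, square and centred on the port with a light steady push, so that both brass pins are pressed fully home for the white reading. Finish while still gripping the handle and holding the tile flush; do not push the head out of its set tilt, press hard, or shift the other things on the bench.

Things in the scene. Friction and masses are not known exactly. Their poses are not given: they have to be found in the camera images.
- tile: White reference tile, loose, 0.09 to 0.15 kg, seated in the dock at first. Plate 62 x 56 x 12 mm (x, y, z), its underside the white face, with a blue upright handle on top. A steel bead stands 2.5 mm out of the middle of each short edge (x = +-31 mm, 5 mm above the white face). Origin: centre of the white face; z runs out of the handle's top. A half turn about z makes no difference.
- tile_grip (a point): Point in the middle of the tile's blue handle, 31 mm above the white face; axes as the tile's. The handle is 34 mm long (x), 16 mm thick (y) and reaches from 12 to 46 mm above the white face. Grip it across its thickness, along y.
- dock: The tile's dock, 124 x 84 mm, fixed. Origin: centre of its underside; z up. Its socket, open above, holds the tile, axes parallel, white face down on a floor 10 mm up; walls level with the plate's top, 1.5 to 2.5 mm play. At both x ends a housing 28 mm high has a sprung catch slide, its nose over the tile's bead: pulling up takes 8 to 12 N in the first 5 mm; 13 mm up the tile is free.
- reader: The bench reader, fixed: a white casing 136 x 132 mm (x, y), 94 mm high (display and keys on its front), with a hump 117 mm high along its rear edge and two grey cheeks 161 mm high, 94 mm apart over their outsides, that carry the tilting head. Origin: centre of its underside; x points to its rear. Turned by up to 15 degrees about the vertical.
- port (a point): Measuring port on the reader's head: flat dark steel plate 56 x 52 mm (x, y) with a round window, about 0.175 m above the desk. Origin: centre of its face; z is the outward normal, x points up the slope, y level. It slopes down towards the robot by 10 to 25 degrees, set anew each time; the clamped hinge gives way at 6 N m. With the tile flush the two origins meet and the z axes are parallel.
- head: The reader's tilting head, a grey barrel 74 mm long (y) that carries the port plate. Origin: on its hinge, 140 mm above the desk, in the middle; axes as the port's, whose face lies 37 mm up its z.
- pin_low (a joint): Travel (m) of the sprung brass pin near the port's lower edge, at x = -22 mm, y = 0 of the port: 0 = standing 4 mm proud of the face, 0.004 = fully home, level with it. Spring: 2 N at first, 4 N fully home.
- pin_high (a joint): The same for the pin near the port's upper edge, at x = +22 mm, y = 0 of the port.
- fineliner: Bystander, to be left alone: black and white fineliner pen lying flat, 151 mm long, 12 mm thick. Origin: centre of its underside.
- pen_2: Bystander, to be left alone: red ball pen lying flat, 145 mm long, 9 mm thick. Origin: centre of its underside.
- forceps: Bystander, to be left alone: steel forceps lying flat, 122 mm long, 9 mm thick. Origin: centre of its underside.
- amber_vial: Bystander, to be left alone: standing amber vial with white cap, 28 mm across, 64 mm tall. Origin: centre of its underside.
- lab_timer: Bystander, to be left alone: small white bench timer lying flat, 60x66x19 mm. Origin: centre of its underside.
- petri_0: Bystander, to be left alone: closed petri dish, 60 mm across, 15 mm tall. Origin: centre of its underside.

How it is judged:
By the outcome, as a careful person would: the job done as asked, in the order asked, and still so for the second after the job is handed in, while the arm keeps its last pose, push and grip.
It also fails if it takes over 51 s, if anything falls off the work surface, if the arm or the gripper's body presses on something with over 40 N, if the wrist force passes 120 N, or if a joint passes its speed limit or range.

ROBOT

A 6-joint arm with a two-finger parallel gripper is mounted at the origin on a cart in front of the work surface, level with it; the furniture and walls round the work are solid. World frame = base frame: x ahead of the robot, y to its left, z up, the work surface at z = 0. Lengths are in m, angles in degrees, forces in N, time in s.
With the tool pointing down it reaches from about 0.4 to 0.825 m from the base axis. Payload 7 kg.
Tool frame: the origin (TCP) lies midway between the tips of the shut fingers; the grasp point (between the pads) lies r.grip_depth behind it (r.grip_depth is the distance from the TCP to the grasp point, in m); z points along the fingers, y is the line along which they close (so a half turn about z gives the same grasp; the last joint's range is limited). The gripper opens to 88 mm and grips with 3 to 60 N. Pads are 19 mm wide; open, the fingers measure 130 mm over their backs; the gripper's body (78 mm by 193 mm) begins 47 mm behind the grasp point.
Start: joints at [-56.946, 20.546, 0.682, 0, -70.136, -16.507], TCP at [0.192, -0.647, 0.199] pointing down, gripper open.
Joint ranges: [-176.03, 176.03], [-82.01, 121.73], [-58.28, 71.71], [-173.87, 95.51], [-174.79, -0.11], [-173.66, 173.66]. Speed limits (degrees/s): [136.94, 136.94, 172.46, 180, 180, 180].

INTERFACE

Orientations are given as [roll, pitch, yaw] about the fixed x, y, z axes, in that order (R = Rz(yaw) Ry(pitch) Rx(roll)).
In Python, from plant import r, cams, readout gives the robot as it stands (r), with the cameras (cams) and the readings (readout).
- The arm moves only by the shell command python3 drive.py [OPENING] [FORCE], which reads ROWS from standard input. ROWS is one flat JSON list of numbers that holds 1 to 12 rows one after another, with no inner brackets; each row has 6 numbers: dx, dy, dz in cm, then a rotation vector rx, ry, rz in units of 5 degrees; each row is the pose to reach, as a shift and turn from the pose commanded when the command began, along the tool's axes at that moment; what a row does not reach only later rows make up. A row lasts 1/12 s, in which the tool goes at most 0.0417 m and 7.16 degrees, less where a joint would pass 70% of its speed; a pose out of reach is approached as far as the arm can. OPENING is the finger opening in m, set as the command begins (- or left out keeps the last). The fingers move at their own pace and stop on an object; FORCE is the grip in N (left out, the last holds). Time passes only in rows, so rows that do not move let the fingers close. It prints the time, the measured TCP pose, the force, the opening and the grip force at its end. Input that does not fit is refused with a message, and nothing moves.
- readout.get_state(): the state, without advancing time (a new reading comes with each control period).
- cams.capture(name): name is "side" or "top"; returns a dict with "frame" (420x560x3 uint8, red, green, blue), "z_map" (420x560 float32, m along the optical axis (not along the pixel's ray), 0 where there is no reading), "fx", "fy", "cx", "cy" (pixels), "cam_to_world" (4x4, takes a point from camera to world coordinates). Camera axes: x right, y down, z forward; pixel columns grow to the right and rows downward; lengths in m; the calibration is good to about 2 mm. A picture is of the moment at which its call begins.
- r.close_job(): hands the job in; it is judged then, once.
The state is a dict: "time_s": time; "joints": joint angles; "qd": joint speeds; "joint_torque": joint torques, N m; "tcp_pos": TCP position; "eef_rot": TCP orientation; "contact_force": force on the tool from outside, world axes, zero at the start; "moment": the same for the moment, N m; "gripper_width": finger opening in m; "gripper_force": force on a finger pad.
Only numpy, scipy, OpenCV 4.12 (cv2) and the standard library are available. Lean on these libraries where they do the work, as an engineer would, in place of code of your own. Each camera call takes 0.05 s, during which the arm holds its last target. There are 200 camera calls.

## Working session

There is one attempt and no reset: what is moved stays moved. The work goes in short steps, Python scripts to look and compute and a shell command to move; the robot and the scene stay as the last step left them, time stands still between calls to the robot, and variables do not carry over. Pictures are saved under pics/ and viewed, at most 13 in all, crops included, and the job is handed in when it is done.

```bash
ls; mkdir -p pics; python3 - <<'E'
from plant import r, cams, readout
import cv2,numpy as np
print(readout.get_state(), r.grip_depth)
for n in("side","top"):
    c=cams.capture(n); np.savez(f"pics/{n}0.npz",**c); cv2.imwrite(f"pics/{n}0.png",c["frame"][:,:,::-1])
    print(n,c["fx"],c["fy"],c["cx"],c["cy"],np.round(c["cam_to_world"],3).tolist())
E
```

```text
drive.py
pics
plant.py
{'time_s': 0.0, 'joints': array([-5.69448504e+01,  2.05917739e+01,  6.33399643e-01, -2.00333772e-02,
       -7.01350690e+01, -1.65063655e+01]), 'qd': array([ 0.07684344, -0.01786034, -0.00746712, -0.09428442,  0.03097692,
       -0.06643476]), 'joint_torque': array([-4.83529238e-04, -5.82722819e+01,  2.93050146e+01,  6.99730173e+00,
        7.02512145e-03, -1.83269685e-04]), 'tcp_pos': array([ 0.19207325, -0.6465389 ,  0.19821633]), 'eef_rot': array([ 1.79905056e+02, -8.49543577e-03, -1.63458032e+02]), 'contact_force': array([-0.23663258, -0.68956056,  0.5418507 ]), 'moment': array([0.01741707, 0.03564729, 0.00646264]), 'gripper_force': 0.0, 'gripper_width': 0.08772202258708071} 0.0188
side 531.0260552787759 531.0260552787759 274.8328900502897 209.5594721994778 [[-0.991, -0.085, 0.102, 0.393], [-0.131, 0.517, -0.846, 1.027], [0.019, -0.852, -0.523, 0.763], [0.0, 0.0, 0.0, 1.0]]
top 454.07034921033966 454.07034921033966 279.58124825886324 204.97993602458521 [[-0.029, -0.988, 0.15, 0.353], [-1.0, 0.03, 0.001, -0.027], [-0.005, -0.15, -0.989, 1.259], [0.0, 0.0, 0.0, 1.0]]
```

View pics/side0.png

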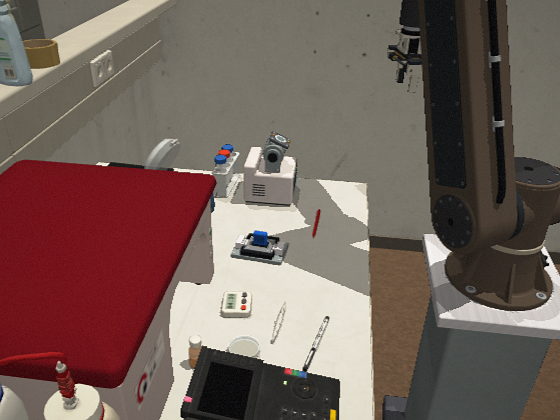

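View pics/top0.png

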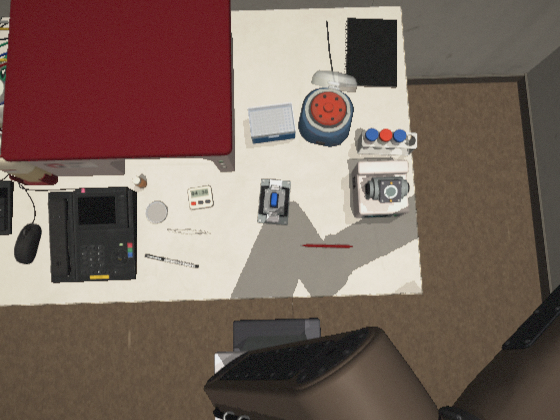

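The side view shows the dock at about (260,245) and the reader at (272,175). In the top view the dock is at (274,200) and the reader at (382,190). Next I'll enlarge both and get point clouds.

```bash
cat > h.py <<'E'
import numpy as np,cv2
def load(n): return dict(np.load(f"pics/{n}.npz"))
def cloud(c):
    v,u=np.indices(c["z_map"].shape); z=c["z_map"]
    P=np.stack([(u-c["cx"])/c["fx"]*z,(v-c["cy"])/c["fy"]*z,z],-1)
    T=c["cam_to_world"]; W=P@T[:3,:3].T+T[:3,3]; W[z==0]=np.nan
    return W
def tri(ca,pa,cb,pb):
    O,D=[],[]
    for c,p in((ca,pa),(cb,pb)):
        T=c["cam_to_world"]; d=T[:3,:3]@np.array([(p[0]-c["cx"])/c["fx"],(p[1]-c["cy"])/c["fy"],1]); O.append(T[:3,3]);D.append(d/np.linalg.norm(d))
    A=sum(np.eye(3)-np.outer(d,d) for d in D); b=sum((np.eye(3)-np.outer(d,d))@o for o,d in zip(O,D))
    x=np.linalg.solve(A,b); return x,[np.linalg.norm(np.cross(x-o,d)) for o,d in zip(O,D)]
E
python3 - <<'E'
from h import *
def crop(n,u,v,w,hh,s): 
    f=cv2.imread(f"pics/{n}.png")[v:v+hh,u:u+w]; return cv2.resize(f,None,fx=s,fy=s,interpolation=cv2.INTER_CUBIC)
a=crop("top0",250,170,50,60,5);b=crop("top0",340,150,80,75,5)
c=crop("side0",225,222,70,50,5);d=crop("side0",235,125,70,85,5)
def st(l):
    H=max(i.shape[0] for i in l); return np.hstack([cv2.copyMakeBorder(i,0,H-i.shape[0],0,5,0) for i in l])
cv2.imwrite("pics/t0c.png",st([a,b]));cv2.imwrite("pics/s0c.png",st([c,d]))
for n in("top0","side0"):
    C=load(n);W=cloud(C);f=C["frame"].astype(int)
    R=(W[...,0]>.3)&(W[...,0]<.6)&(W[...,1]>-.45)&(W[...,1]<.15)
    blue=R&(f[...,2]>90)&(f[...,2]>f[...,0]*1.7)&(W[...,1]>-.15)&(W[...,1]<.15)
    print(n,"blue",blue.sum(),np.nanmedian(W[blue],0),np.nanmin(W[blue],0),np.nanmax(W[blue],0))
    t=blue&(W[...,2]>.05); print(" top",t.sum(),W[t].mean(0),np.ptp(W[t],axis=0))
    (cx,s,a)=cv2.minAreaRect((W[t][:,:2]*1000).astype(np.float32)); print(cx,s,a)
    # region stats reader
    v,u=np.nonzero(R&(W[...,1]<-.15)&(W[...,2]>.13)); print("reader",u.min(),u.max(),v.min(),v.max(),np.nanmax(W[v,u],0))
    desk=R&(abs(W[...,2])<.01)&(W[...,1]>-.1); print("desk",np.median(W[desk],0)[2])
E
```

```text
top0 blue 73 [ 0.55242499 -0.01126312  0.05441632] [ 0.53817696 -0.01746056  0.03769331] [ 0.56969465 -0.00314266  0.05937397]
 top 63 [ 0.55424938 -0.01054913  0.05488193] [0.03076164 0.01431789 0.00892251]
(554.3928833007812, -10.285928726196289) (13.55078411102295, 30.692678451538086) 88.32606506347656
reader 365 559 176 310 [ 0.58860003 -0.24256487  0.69165417]
desk -0.0005495238822433857
side0 blue 95 [ 0.548481   -0.00698973  0.05132935] [ 0.53677306 -0.03483624  0.02007506] [ 5.68468502e-01 -3.55310711e-04  5.72756133e-02]
 top 54 [ 0.55181332 -0.00866798  0.05383042] [0.03053007 0.01779439 0.00685868]
(551.9708251953125, -9.963129043579102) (17.308420181274414, 30.04315948486328) 85.23943328857422
reader 262 289 131 161 [ 0.58704573 -0.23981731  0.18687598]
desk -0.001217854301159338
```

View pics/t0c.png

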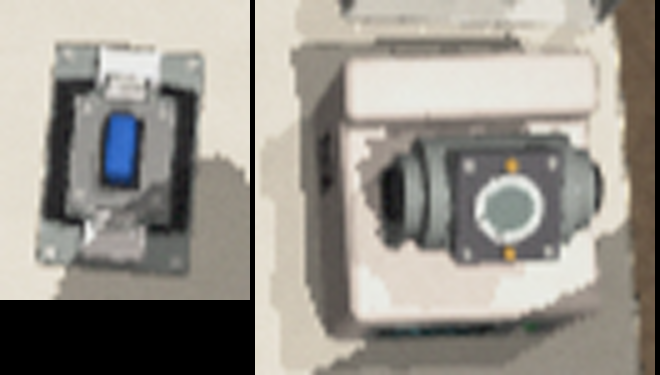

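View pics/s0c.png

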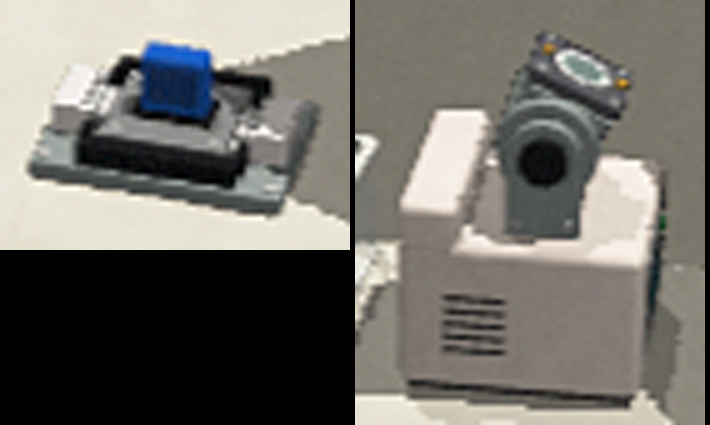

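Top crop: handle about (120,151), dock corners (58,43), (205,52), (188,270) and (37,262), pins (512,165) and (511,253), and window centre (509,209). Side crop: pins (548,47) and (623,83), window centre (585,65), and dock corners (30,172), (272,210) and (320,105). I'll triangulate these and fit planes to the depth.

```bash
python3 - <<'E'
from h import *
T=load("top0");S=load("side0")
t1=lambda x,y:(250+(x+.5)/5-.5,170+(y+.5)/5-.5); t2=lambda x,y:(340+(x-255+.5)/5-.5,150+(y+.5)/5-.5)
s1=lambda x,y:(225+(x+.5)/5-.5,222+(y+.5)/5-.5); s2=lambda x,y:(235+(x-355+.5)/5-.5,125+(y+.5)/5-.5)
for n,a,b in [("pinhi",t2(512,165),s2(548,47)),("pinlo",t2(511,253),s2(623,83)),("win",t2(509,209),s2(585,65)),
 ("dockTL",t1(58,43),s1(30,170)),("dockBL",t1(37,262),s1(270,208)),("dockBR",t1(188,270),s1(320,105)),
 ("hTL",t1(106,113),s1(143,45)),("hBL",t1(103,185),s1(198,56)),("hBR",t1(136,188),s1(213,52)),("hTR",t1(137,114),s1(157,42))]:
    x,e=tri(T,a,S,b); print(n,np.round(x*1000,1),np.round(np.array(e)*1000,1))
for n,C in(("top",T),("side",S)):
    W=cloud(C); f=C["frame"].astype(int); m=f.max(-1)
    R=(abs(W[...,0]-.55)<.08)&(abs(W[...,1]+.29)<.08)&(W[...,2]>.155)
    P=W[R]; 
    best=None;rng=np.random.default_rng(0)
    for k in range(3000):
        q=P[rng.choice(len(P),3,replace=False)]; nn=np.cross(q[1]-q[0],q[2]-q[0]); l=np.linalg.norm(nn)
        if l<1e-5: continue
        nn/=l; i=abs((P-q[0])@nn)<.002
        if best is None or i.sum()>best.sum(): best=i
    Q=P[best]; c=Q.mean(0); nn=np.linalg.svd(Q-c)[2][2]; nn*=np.sign(nn[2])
    print(n,len(P),len(Q),c,"n",nn,"slope",np.degrees(np.arccos(nn[2])),"az",np.degrees(np.arctan2(nn[1],nn[0])),"rms",((Q-c)@nn).std())
    print(np.ptp(Q,axis=0))
    # reader casing top z~.094 & hump z~.117
    for lo,hi in((.085,.1),(.11,.124)):
        M=(abs(W[...,0]-.55)<.13)&(abs(W[...,1]+.28)<.12)&(W[...,2]>lo)&(W[...,2]<hi); Q=W[M]
        print(lo,len(Q),np.median(Q,0),cv2.minAreaRect((Q[:,:2]*1000).astype(np.float32)))
E
```

```text
pinhi [ 562.1 -295.9  184.7] [0.8 0.8]
pinlo [ 521.4 -297.2  166.2] [1.5 1.5]
win [ 541.8 -295.2  176. ] [1.1 1.1]
dockTL [619.8  23.4   3.3] [2.1 2.1]
dockBL [499.   38.    5.1] [1.2 1.2]
dockBR [488.2 -45.7   7.8] [2.3 2.3]
hTL [568.8  -3.7  62.6] [1.5 1.5]
hBL [536.2  -0.8  60.4] [4.4 4.4]
hBR [533.4 -18.4  51.7] [2.5 2.5]
hTR [567.  -20.3  54.1] [3.7 3.7]
top 793 325 [ 0.54564516 -0.29527076  0.17343005] n [-0.4329452  -0.00208865  0.90141782] slope 25.654935748729944 az -179.72359154317613 rms 0.0010407209049426974
[0.05134535 0.05200214 0.02610132]
0.085 1025 [ 0.52823714 -0.2734525   0.09246254] ((566.538818359375, -294.93572998046875), (133.62168884277344, 128.97024536132812), 89.0949935913086)
0.11 642 [ 0.61937293 -0.29371915  0.11559158] ((588.9549560546875, -294.9820861816406), (97.41869354248047, 131.23800659179688), 1.658020257949829)
side 348 155 [ 0.54405787 -0.29175006  0.17274176] n [-0.39661151  0.01638105  0.91784039] slope 23.387624510701226 az 177.63488503456747 rms 0.0010616025886881837
[0.05074569 0.05768392 0.02402065]
0.085 664 [ 0.54053206 -0.25635538  0.09201781] ((567.97705078125, -293.1793212890625), (136.14219665527344, 137.48098754882812), 0.9707028269767761)
0.11 326 [ 0.61222259 -0.2669053   0.11474013] ((585.7813720703125, -292.6248474121094), (130.10743713378906, 97.1001205444336), 89.88712310791016)
```

```bash
python3 - <<'E'
from h import *
import json
for n in("top0","side0"):
    C=load(n);W=cloud(C)
    for lo,hi in((.003,.1),(.016,.024),(.024,.032),(.048,.07)):
        M=(abs(W[...,0]-.55)<.1)&(abs(W[...,1]+.007)<.08)&(W[...,2]>lo)&(W[...,2]<hi)
        M=M.astype(np.uint8); k,L,st,ce=cv2.connectedComponentsWithStats(M) 
        j=1+np.argmax(st[1:,4]); Q=W[(L==j) if lo<.01 else M>0]
        print(n,lo,len(Q),np.round(np.median(Q,0),4),cv2.minAreaRect((Q[:,:2]*1000).astype(np.float32)))
# dock outline fit in top image: optimise pose so projected mask matches height mask
from scipy.optimize import minimize
import numpy as np
for n in("top0","side0"):
    C=load(n);W=cloud(C);T=C["cam_to_world"]
    def proj(P):
        q=(P-T[:3,3])@T[:3,:3]; return np.stack([q[:,0]/q[:,2]*C["fx"]+C["cx"],q[:,1]/q[:,2]*C["fy"]+C["cy"]],1)
    def hull(o,yaw,boxes):
        m=np.zeros((420*8,560*8),np.uint8)
        R=np.array([[np.cos(yaw),-np.sin(yaw),0],[np.sin(yaw),np.cos(yaw),0],[0,0,1]])
        for lo,hi in boxes:
            p=np.array([[x,y,z] for x in(lo[0],hi[0]) for y in(lo[1],hi[1]) for z in(lo[2],hi[2])])@R.T+o
            h=cv2.convexHull(((proj(p)+.5)*8).astype(np.int32)); cv2.fillConvexPoly(m,h,255)
        return cv2.resize(m,(560,420),interpolation=cv2.INTER_AREA)/255.
    f=C["frame"].astype(int)
    reg=(abs(W[...,0]-.55)<.12)&(abs(W[...,1]+.007)<.1)
    bl=(reg&(f[...,2]>f[...,0]*1.5)&(f[...,2]>60)&(f[...,2]-f[...,0]>40)).astype(float)
    def cost(v): 
        return ((hull(np.array([v[0]/1e3,v[1]/1e3,0]),v[2]/57.3,[((-.017,-.008,.022),(.017,.008,.056))])-bl)**2).sum()
    b=min((minimize(cost,[552+dx,-9+dy,w],method="Nelder-Mead",options=dict(initial_simplex=[[552+dx,-9+dy,w],[555+dx,-9+dy,w],[552+dx,-6+dy,w],[552+dx,-9+dy,w+4]])) for w in(-8,-4) for dx in(0,2) for dy in(0,2)),key=lambda q:q.fun)
    print(n,"handle",b.x,b.fun,bl.sum())
E
```

```text
top0 0.003 1341 [ 0.5522 -0.0106  0.0201] ((555.5374755859375, -12.646564483642578), (92.6629638671875, 130.1710205078125), 81.72264099121094)
top0 0.016 604 [ 0.553  -0.0102  0.0208] ((555.760009765625, -10.317886352539062), (78.89966583251953, 117.73191833496094), 83.6549072265625)
top0 0.024 213 [ 0.5556 -0.0099  0.0261] ((554.8756713867188, -10.607719421386719), (77.59555053710938, 116.45477294921875), 82.02140045166016)
top0 0.048 72 [ 0.5554 -0.0104  0.0545] ((555.932861328125, -10.295639038085938), (13.621339797973633, 33.77182388305664), 88.32606506347656)
side0 0.003 1281 [0.5492 0.0011 0.0198] ((552.871337890625, -10.482490539550781), (90.08621978759766, 124.46367645263672), 83.19124603271484)
side0 0.016 573 [0.55   0.0006 0.0203] ((552.3287353515625, -11.268539428710938), (86.23685455322266, 116.3589096069336), 81.35189056396484)
side0 0.024 146 [ 0.5543 -0.006   0.0262] ((553.0299072265625, -10.863683700561523), (38.19871139526367, 116.52725219726562), 84.54998779296875)
side0 0.048 68 [ 0.5525 -0.0082  0.0535] ((552.7217407226562, -9.216224670410156), (19.534942626953125, 32.961265563964844), 79.33257293701172)
top0 handle [553.88575663 -10.10999547  -5.48556091] 5.505051903114186 80.0
side0 handle [552.59631527 -13.15087615   8.4077731 ] 36.66925028835063 182.0
```

```bash
cat >> h.py <<'E'
from scipy.spatial.transform import Rotation as Ro
def go(p,rpy,s=None):
    from plant import r, cams, readout
    s=s or readout.get_state(); R=Ro.from_euler("xyz",s["eef_rot"],degrees=True); G=Ro.from_euler("xyz",rpy,degrees=True)
    return np.round(np.r_[R.inv().apply(np.array(p)-s["tcp_pos"]),(R.inv()*G).as_rotvec(degrees=True)],4)
def portpose(p,slope,yaw,off,grip):   # tool pose holding tile off metres above port; grip=TCP height over white face
    n=Ro.from_euler("z",yaw,degrees=True).apply([-np.sin(np.radians(slope)),0,np.cos(np.radians(slope))])
    y=Ro.from_euler("z",yaw,degrees=True).apply([0,1,0]); z=-n; yt=y  # tool x = y x z
    R=Ro.from_matrix(np.stack([np.cross(yt,z),yt,z],1)); return np.array(p)+n*(off+grip),R.as_euler("xyz",degrees=True)
E
python3 - <<'E'
from h import *
print(go([.37,-.33,.26],[180,0,-175]),go([.5535,-.0103,.13],[180,0,173.5]))
E
```

```text
[-0.2607  0.2529 -0.0613  0.0843 -0.0178 11.5407] [-0.5277  0.507   0.069   0.0826 -0.0263 23.0407]
```

The manual's scale: shifts go in cm and turns go in units of 5 degrees. Converting my numbers, -0.26 m is -26, 0.253 m is 25.3, 11 degrees is 2.2.

```bash
echo '[-26,25.3,-6.1,0,0,2.2,-26,25.3,-6.1,0,0,2.2,-26,25.3,-6.1,0,0,2.2,-26,25.3,-6.1,0,0,2.2,-26,25.3,-6.1,0,0,2.2,-26,25.3,-6.1,0,0,2.2,-26,25.3,-6.1,0,0,2.2,-26,25.3,-6.1,0,0,2.2,-26,25.3,-6.1,0,0,2.2,-26,25.3,-6.1,0,0,2.2,-26,25.3,-6.1,0,0,2.2,-26,25.3,-6.1,0,0,2.2]' | python3 drive.py 0.06 20
python3 -c "
from h import *
print(go([.5535,-.0103,.12],[180,0,173.3]))"
```

```text
time_s: 1.1
tcp_pos: [0.3693, -0.3302, 0.2599]
eef_rot: [180.0, -0.0, -174.4]
contact_force: [0.2, -0.3, -0.9]
gripper_width: 0.0602
gripper_force: 0.0
[-2.14600e-01  3.00400e-01  1.39900e-01  1.21000e-02 -2.21000e-02
  1.23086e+01]
```

To row units: 0.3004 m is 30.04, -0.2146 m is -21.46, 12.3 degrees is 2.46.

```bash
echo '[-21.46,30.04,14,0,0,2.46,-21.46,30.04,14,0,0,2.46,-21.46,30.04,14,0,0,2.46,-21.46,30.04,14,0,0,2.46,-21.46,30.04,14,0,0,2.46,-21.46,30.04,14,0,0,2.46,-21.46,30.04,14,0,0,2.46,-21.46,30.04,14,0,0,2.46,-21.46,30.04,14,0,0,2.46,-21.46,30.04,14,0,0,2.46,-21.46,30.04,14,0,0,2.46,-21.46,30.04,14,0,0,2.46]' | python3 drive.py
python3 - <<'E'
from h import *
from plant import r, cams, readout
print(go([.5535,-.0103,.0272],[180,0,173.3]))
o=[]
for n,(u,v,w,h) in(("side",(205,170,100,100)),("top",(235,150,80,80))):
    c=cams.capture(n);np.savez(f"pics/{n}1.npz",**c); f=c["frame"][v:v+h,u:u+w,::-1]; o.append(cv2.resize(f,(390,390),interpolation=cv2.INTER_CUBIC))
cv2.imwrite("pics/g1.png",np.hstack(o))
E
```

```text
time_s: 2.1
tcp_pos: [0.5537, -0.0113, 0.1183]
eef_rot: [-179.9, -0.2, 173.2]
contact_force: [-0.4, -0.7, 0.2]
gripper_width: 0.06
gripper_force: 0.0
[-0.      0.0011  0.0911 -0.0919 -0.1875 -0.0567]
```

View pics/g1.png

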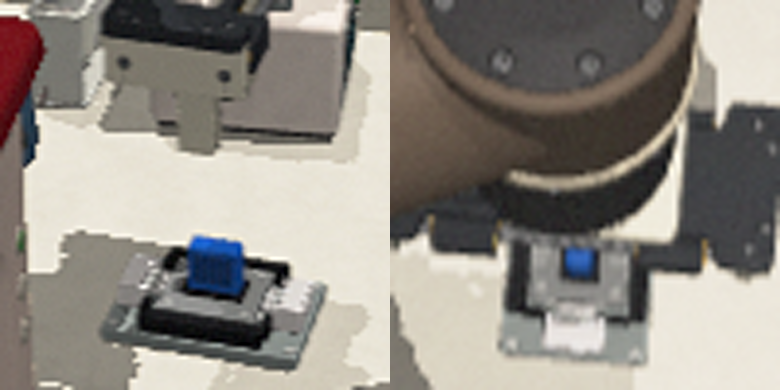

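The open fingers straddle the handle: in the side crop the finger is at (200,150) and the handle at (216,260). I'll descend and close.

```bash
echo '[0,0.1,3,0,0,0,0,0.1,6,0,0,0,0,0.1,8,0,0,0,0,0.1,9.05,0,0,0,0,0.1,9.05,0,0,0,0,0.1,9.05,0,0,0,0,0.1,9.05,0,0,0]' | python3 drive.py
echo '[0,0,0,0,0,0,0,0,0,0,0,0,0,0,0,0,0,0,0,0,0,0,0,0,0,0,0,0,0,0,0,0,0,0,0,0,0,0,0,0,0,0,0,0,0,0,0,0]' | python3 drive.py 0.0 25
python3 - <<'E'
from h import *
from plant import r, cams, readout
s=readout.get_state(); print(s["tcp_pos"],s["eef_rot"],s["contact_force"],s["moment"])
o=[]
for n,(u,v,w,h) in(("side",(215,190,100,80)),("top",(235,150,80,80))):
    c=cams.capture(n);np.savez(f"pics/{n}2.npz",**c); f=c["frame"][v:v+h,u:u+w,::-1]; o.append(cv2.resize(f,None,fx=390/h,fy=390/h,interpolation=cv2.INTER_CUBIC)[:,:400])
cv2.imwrite("pics/g2.png",np.hstack(o))
E
```

```text
time_s: 2.78
tcp_pos: [0.5552, -0.01, 0.0312]
eef_rot: [180.0, 0.1, 173.2]
contact_force: [-0.6, 0.0, 0.7]
gripper_width: 0.06
gripper_force: 0.0
time_s: 3.45
tcp_pos: [0.554, -0.0097, 0.0296]
eef_rot: [-180.0, -0.0, 173.3]
contact_force: [0.4, -0.3, 0.1]
gripper_width: 0.0124
gripper_force: 0.0
[ 0.55403065 -0.00969505  0.02962483] [-1.79996564e+02 -6.25723485e-03  1.73252681e+02] [ 0.40535556 -0.25192128  0.10334519] [-0.00898155  0.00604163 -0.00167451]
```

View pics/g2.png

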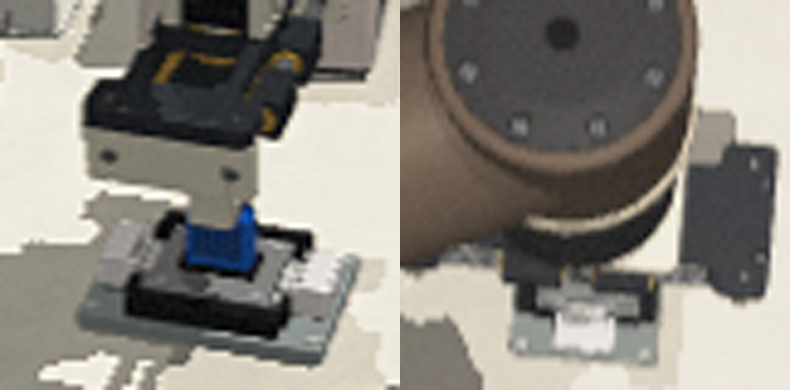

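The side crop shows the near finger at (215,225) in front of the handle at (187–257, 205–265). The width of 12 mm with no force is odd, so I'll wait and re-read.

```bash
echo '[0,0,0,0,0,0,0,0,0,0,0,0,0,0,0,0,0,0,0,0,0,0,0,0,0,0,0,0,0,0,0,0,0,0,0,0]' | python3 drive.py
python3 - <<'E'
from h import *
from plant import r, cams, readout
C=cams.capture("side");np.savez("pics/side3.npz",**C);W=cloud(C)
T=C["cam_to_world"]
for v in range(226,248):
    row=[]
    for u in range(252,270,3): row.append("%d/%d/%d"%tuple(np.round(W[v,u]*1000)) + ("b" if C["frame"][v,u,2]>1.5*C["frame"][v,u,0] else "."))
    print(v,row)
E
```

```text
time_s: 4.05
tcp_pos: [0.5541, -0.0097, 0.0297]
eef_rot: [180.0, 0.0, 173.2]
contact_force: [-0.2, 0.4, -0.6]
gripper_width: 0.0003
gripper_force: 0.0
226 ['556/77/129.', '549/79/131.', '542/82/134.', '536/81/133.', '530/79/133.', '523/77/133.']
227 ['556/80/128.', '549/82/130.', '543/79/129.', '536/82/132.', '529/82/132.', '523/80/132.']
228 ['556/79/125.', '549/80/126.', '543/79/126.', '536/78/126.', '530/80/128.', '523/79/128.']
229 ['556/80/123.', '549/80/124.', '543/80/124.', '536/79/125.', '529/83/128.', '523/77/125.']
230 ['587/-101/-2.', '562/4/70.', '543/78/121.', '536/83/125.', '529/81/124.', '549/-107/-2.']
231 ['586/-94/-1.', '562/3/66.', '555/4/68.', '547/7/70.', '530/79/120.', '547/-98/1.']
232 ['585/-89/-1.', '562/2/63.', '554/8/67.', '547/6/67.', '542/-10/57.', '547/-97/-2.']
233 ['579/-55/20.', '561/8/64.', '554/5/63.', '547/6/64.', '543/-13/52.', '546/-89/0.']
234 ['578/-51/20.', '562/5/59.', '554/10/63.', '547/6/61.', '541/-3/56b', '547/-93/-5.']
235 ['578/-49/18.', '563/-2/52b', '556/-4/51b', '547/6/59.', '541/-1/54b', '545/-80/1.']
236 ['577/-43/19.', '563/-5/46b
[... 345 characters left out ...]
3/21.', '563/-5/35b', '555/-1/38b', '549/-5/36b', '541/-5/38b', '538/-31/20.']
241 ['572/-13/26.', '563/-6/32b', '556/-3/34b', '548/-3/35b', '541/1/38b', '537/-27/19b']
242 ['572/-11/24.', '564/-8/27b', '556/-6/29b', '549/-4/32b', '541/-3/33b', '536/-15/25b']
243 ['571/-8/23.', '563/-6/26b', '556/-3/28b', '548/-3/29b', '541/-4/29b', '535/-13/24b']
244 ['570/-1/25.', '563/-5/23b', '556/-8/22b', '549/-6/24b', '542/-8/23b', '535/-11/22.']
245 ['571/-6/19.', '563/-4/21.', '556/-5/21b', '549/-8/20b', '542/-6/22b', '535/-9/21.']
246 ['570/0/20.', '562/1/21.', '556/-2/20.', '549/-5/19.', '541/-5/20.', '534/-5/21.']
247 ['569/4/20.', '561/9/24.', '555/2/20.', '548/-1/19.', '540/1/21.', '533/-1/20.']
```

The fingers shut above the handle: depth puts their tips at z≈0.058, while the reported TCP z is 0.030. I'll check this offset against the earlier capture.

```bash
python3 - <<'E'
from h import *
from plant import r, cams, readout
for n,z in(("side0",.198),("side1",.1183),("side3",.0297),("top1",.1183)):
    C=load(n);W=cloud(C)
    c=np.array([.554,-.0105]) if n!="side0" else np.array([.192,-.6465])
    M=(np.hypot(W[...,0]-c[0],W[...,1]-c[1])<.07)&(W[...,2]>z-.03)&(C["frame"][...,2]<1.4*C["frame"][...,0]+10)&(W[...,2]>.05)
    Q=W[M]; q=Q[np.argsort(Q[:,2])][:60]; print(n,z,len(Q)); print(np.round(q[::6]*1000).tolist())
s=readout.get_state();print(s)
E
```

```text
side0 0.198 1603
[[198.0, -695.0, 223.0], [202.0, -687.0, 225.0], [196.0, -694.0, 227.0], [217.0, -707.0, 228.0], [206.0, -684.0, 229.0], [167.0, -589.0, 231.0], [176.0, -594.0, 232.0], [180.0, -589.0, 233.0], [201.0, -686.0, 236.0], [204.0, -684.0, 236.0]]
side1 0.1183 4960
[[539.0, -43.0, 145.0], [562.0, 32.0, 147.0], [559.0, 36.0, 150.0], [566.0, 35.0, 151.0], [555.0, 34.0, 152.0], [546.0, 34.0, 153.0], [539.0, -42.0, 154.0], [566.0, 34.0, 156.0], [569.0, 27.0, 157.0], [559.0, 32.0, 158.0]]
side3 0.0297 4532
[[544.0, -6.0, 51.0], [559.0, 4.0, 58.0], [545.0, 5.0, 61.0], [559.0, 5.0, 62.0], [554.0, 10.0, 63.0], [545.0, 4.0, 66.0], [554.0, 8.0, 67.0], [557.0, 6.0, 69.0], [547.0, 7.0, 70.0], [513.0, -14.0, 127.0]]
top1 0.1183 5467
[[549.0, 22.0, 148.0], [510.0, -55.0, 220.0], [526.0, 14.0, 224.0], [512.0, -41.0, 225.0], [525.0, 5.0, 226.0], [528.0, 16.0, 227.0], [522.0, -30.0, 227.0], [525.0, -5.0, 228.0], [524.0, -7.0, 228.0], [511.0, -48.0, 228.0]]
{'time_s': 4.1, 'joints': array([ 1.92419702e+01,  1.90736113e+01, -2.67074089e+01, -7.30877967e-04,
       -4.42187020e+01, -1.15994228e+02]), 'qd': array([-0.04224717, -0.01847299, -0.07582347, -0.06878245, -0.0789161 ,
        0.01259443]), 'joint_torque': array([ 2.63456968e-03, -4.85587585e+01,  2.16475171e+01,  5.13044670e+00,
       -8.78729881e-02, -1.46742480e-05]), 'tcp_pos': array([ 0.554072  , -0.00974156,  0.02967649]), 'eef_rot': array([1.79999420e+02, 2.63405837e-05, 1.73247218e+02]), 'contact_force': array([ 0.0584246 , -0.07009924,  0.81940743]), 'moment': array([ 0.00481252, -0.0430227 , -0.00792762]), 'gripper_force': 0.0, 'gripper_width': 0.0006737245357450524}
```

All the views agree that the real fingertips sit about 28 mm above the reported TCP. I'll reopen a bit higher, then go down about 29 mm more while watching the force.

To row units: -0.008 m is -0.8.

```bash
echo '[0,0,-0.8,0,0,0,0,0,-0.8,0,0,0,0,0,-0.8,0,0,0,0,0,-0.8,0,0,0,0,0,-0.8,0,0,0,0,0,-0.8,0,0,0,0,0,-0.8,0,0,0,0,0,-0.8,0,0,0,0,0,-0.8,0,0,0]' | python3 drive.py 0.06
echo '[0,0,1.5,0,0,0,0,0,3,0,0,0,0,0,3.7,0,0,0,0,0,3.7,0,0,0,0,0,3.7,0,0,0,0,0,3.7,0,0,0]' | python3 drive.py
echo '[0,0,0,0,0,0,0,0,0,0,0,0,0,0,0,0,0,0,0,0,0,0,0,0,0,0,0,0,0,0,0,0,0,0,0,0,0,0,0,0,0,0,0,0,0,0,0,0,0,0,0,0,0,0]' | python3 drive.py 0.0 30
python3 - <<'E'
from h import *
from plant import r, cams, readout
C=cams.capture("side");np.savez("pics/side4.npz",**C);W=cloud(C)
for v in range(234,248):
    print(v,["%d/%d/%d"%tuple(np.round(W[v,u]*1000)) + ("b" if C["frame"][v,u,2]>1.5*C["frame"][v,u,0] else ".") for u in range(252,270,3)])
E
```

```text
time_s: 4.85
tcp_pos: [0.554, -0.0097, 0.0376]
eef_rot: [-180.0, -0.0, 173.3]
contact_force: [-0.0, 0.0, -0.4]
gripper_width: 0.055
gripper_force: 0.0
time_s: 5.35
tcp_pos: [0.5546, -0.0096, 0.0012]
eef_rot: [180.0, 0.0, 173.3]
contact_force: [0.2, -0.4, -0.3]
gripper_width: 0.0602
gripper_force: 0.0
time_s: 6.1
tcp_pos: [0.5541, -0.0106, 0.0008]
eef_rot: [-179.9, -0.0, 173.3]
contact_force: [1.0, -5.8, 1.5]
gripper_width: 0.0157
gripper_force: 30.0
234 ['556/79/109.', '549/80/111.', '543/80/111.', '535/85/115.', '528/90/120.', '523/76/111.']
235 ['556/79/107.', '549/79/108.', '543/76/106.', '536/80/110.', '529/81/111.', '523/76/108.']
236 ['556/80/105.', '550/76/103.', '543/77/104.', '536/80/107.', '529/81/108.', '523/79/108.']
237 ['556/81/103.', '549/80/103.', '543/79/103.', '536/79/104.', '529/81/106.', '523/76/103.']
238 ['556/78/98.', '550/76/98.', '543/78/100.', '536/81/102.', '529/79/101.', '523/77/101.']
239 ['556/78/95.', '549/78/96.', '543/80/98.', '536/82/101.', '529/81/101.', '524/73/96.']
240 ['574/-24/21.', '550/77/93.', '543/80/96.', '536/77/95.', '529/79/96.', '538/-29/21.']
241 ['572/-13/26.', '560/14/45.', '553/13/46.', '536/80/94.', '528/86/98.', '537/-27/20.']
242 ['572/-12/23b', '561/9/39.', '553/11/41.', '546/15/45.', '541/-3/33b', '535/-14/26b']
243 ['572/-10/21b', '560/14/39.', '553/12/39.', '546/15/42.', '541/-4/29b', '536/-17/21b']
244 ['570/-1/25b', '560/13/36.', '553/14/37.', '546/16/40.', '540/3/32b', '535/-9/23.']
245 ['570/-1/22.', '561/6/28.', '553/14/35.', '546/13/35.', '541/-2/25b', '534/-4/24.']
246 ['570/0/20.', '560/12/29.', '553/12/30.', '546/13/32.', '540/3/26.', '534/-3/22.']
247 ['569/3/19.', '562/1/19.', '555/-1/18.', '546/10/27.', '540/1/21.', '533/-1/21.']
```

Gripped, at 15.7 mm and 30 N. I'll relieve the side load and pull straight up.

```bash
echo '[0,-0.08,0,0,0,0,0,-0.08,-0.1,0,0,0,0,-0.08,-0.2,0,0,0,0,-0.08,-0.4,0,0,0,0,-0.08,-0.6,0,0,0,0,-0.08,-0.9,0,0,0]' | python3 drive.py 0.0 35
echo '[0,0,-0.4,0,0,0,0,0,-0.8,0,0,0,0,0,-1.3,0,0,0,0,0,-2,0,0,0,0,0,-3,0,0,0,0,0,-5,0,0,0,0,0,-8,0,0,0,0,0,-11,0,0,0,0,0,-11,0,0,0,0,0,-11,0,0,0,0,0,-11,0,0,0]' | python3 drive.py
python3 - <<'E'
from h import *
from plant import r, cams, readout
s=readout.get_state();print(s["moment"])
for n in("side","top"):
    C=cams.capture(n);np.savez(f"pics/{n}5.npz",**C);W=cloud(C);f=C["frame"].astype(int)
    M=(abs(W[...,0]-.554)<.06)&(abs(W[...,1]+.01)<.06)&(W[...,2]>.09)&(W[...,2]<.15)
    Q=W[M];print(n,len(Q),np.round(np.percentile(Q,[1,50,99],axis=0)*1000))
    if n=="side":
        g=f[150:250,215:315,::-1].astype(np.uint8); cv2.imwrite("pics/g5.png",cv2.resize(g,None,fx=5,fy=5,interpolation=cv2.INTER_CUBIC))
p,R=portpose([.5438,-.295,.1745],24.5,0.,.08,.019); print(p,R); print(go(p,R))
E
```

```text
time_s: 6.65
tcp_pos: [0.554, -0.0106, 0.01]
eef_rot: [-180.0, -0.0, 173.3]
contact_force: [-0.3, -1.9, -1.6]
gripper_width: 0.0158
gripper_force: 35.0
time_s: 7.57
tcp_pos: [0.5537, -0.0104, 0.1201]
eef_rot: [180.0, 0.0, 173.2]
contact_force: [0.5, 0.1, -1.5]
gripper_width: 0.016
gripper_force: 35.0
[0.01589491 0.04765568 0.02902385]
side 352 [[520. -35. 128.]
 [548.   7. 139.]
 [586.  21. 149.]]
top 79 [[521. -32. 132.]
 [527.  -5. 139.]
 [537.  20. 144.]]
[ 0.50274537 -0.295       0.26458617] [180.   24.5 180. ]
[ 1.68000e-02 -2.88300e-01 -1.45600e-01 -1.46440e+00 -2.45616e+01
 -6.65960e+00]
```

View pics/g5.png

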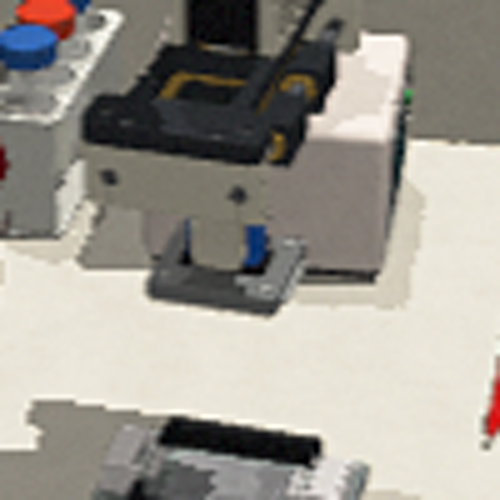

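The tile is out, level and centred in the grip: the plate is at (150–305, 240–310) in the crop. Next I'll raise and tilt, then move over to stand off the port.

```bash
python3 - <<'E'
from h import *
p,R=portpose([.5438,-.295,.1745],24.5,0.,.08,-.009); print(p,R); print(go([.5,-.05,p[2]],R),go(p,R))
E
```

```text
[ 0.51435678 -0.295       0.23910725] [180.   24.5 180. ]
[  0.0483  -0.0454  -0.1201  -1.4644 -24.5616  -6.6596] [ 5.20000e-03 -2.87000e-01 -1.20100e-01 -1.46440e+00 -2.45616e+01
 -6.65960e+00]
```

```bash
echo '[1.2,-1.1,-3,-0.08,-1.2,-0.32,2.4,-2.3,-6,-0.14,-2.4,-0.66,3.6,-3.4,-9,-0.22,-3.6,-1,4.8,-4.5,-12,-0.292,-4.912,-1.332,4,-8,-12,-0.292,-4.912,-1.332,3,-12,-12,-0.292,-4.912,-1.332,2,-16,-12,-0.292,-4.912,-1.332,1,-20,-12,-0.292,-4.912,-1.332,0.5,-24,-12,-0.292,-4.912,-1.332,0.5,-27,-12,-0.292,-4.912,-1.332,0.5,-28.7,-12,-0.292,-4.912,-1.332,0.5,-28.7,-12,-0.292,-4.912,-1.332]' | python3 drive.py
echo '[0,0,0,0,0,0,0,0,0,0,0,0,0,0,0,0,0,0]' | python3 drive.py
python3 - <<'E'
from h import *
from plant import r, cams, readout
o=[]
for n in("side","top"):
    C=cams.capture(n);np.savez(f"pics/{n}6.npz",**C)
    u,v=(215,70) if n=="side" else (330,120)
    g=C["frame"][v:v+120,u:u+80,::-1]; o.append(cv2.resize(g,None,fx=5,fy=5,interpolation=cv2.INTER_CUBIC))
cv2.imwrite("pics/g6.png",np.hstack(o))
s=readout.get_state();print(s["moment"],s["contact_force"],s["joints"])
E
```

```text
time_s: 8.67
tcp_pos: [0.5144, -0.2982, 0.2377]
eef_rot: [179.9, 24.4, 179.8]
contact_force: [0.4, -0.8, -0.7]
gripper_width: 0.0162
gripper_force: 35.0
time_s: 8.92
tcp_pos: [0.515, -0.2941, 0.239]
eef_rot: [180.0, 24.5, -180.0]
contact_force: [-0.2, 0.7, -1.0]
gripper_width: 0.0158
gripper_force: 35.0
[-0.05252669  1.56456903  0.03062281] [ 0.96857662  0.23002598 -0.99155417] [-15.71005547  -0.92083611 -21.59567331  -9.09328152 -45.9327781
 -69.21076677]
```

View pics/g6.png

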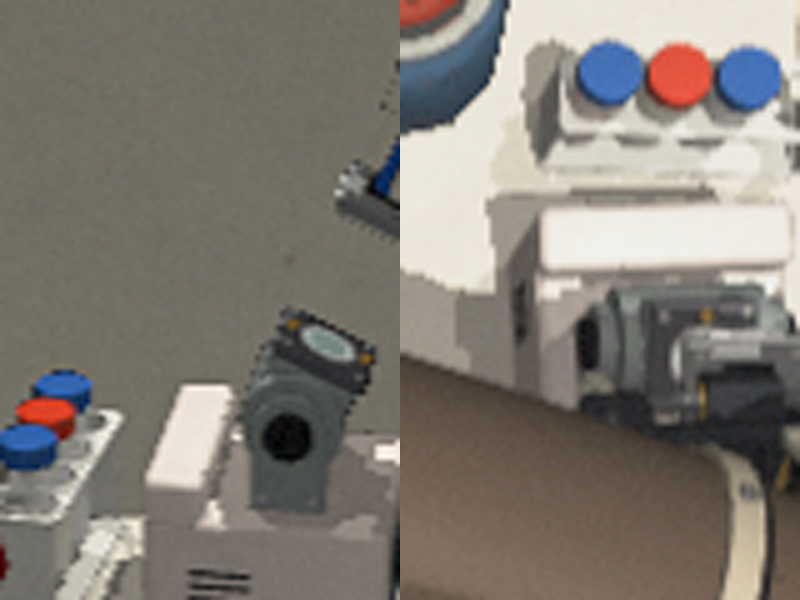

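The tile is seen at side pixel ≈(293,110), up-slope of the port. In the top view it covers the lower part of the port. I'll measure its actual pose.

```bash
python3 - <<'E'
from h import *
n=np.array([-np.sin(np.radians(24.5)),0,np.cos(np.radians(24.5))]); port=np.array([.5438,-.295,.1745])
xs=np.array([n[2],0,-n[0]])
t=dict(tcp=np.array([.515,-.2941,.239]))
for name in("side6","top6"):
    C=load(name);W=cloud(C);f=C["frame"].astype(int)
    D=W-port; a=D@xs; b=D[...,1]; h=D@n
    M=(abs(a)<.07)&(abs(b)<.06)&(h>.03)&(h<.16)
    print(name,M.sum(), "tcp a,h",(t["tcp"]-port)@xs,(t["tcp"]-port)@n)
    for lo in np.arange(.03,.16,.006):
        K=M&(h>=lo)&(h<lo+.006)
        if K.sum()>3: print(round(lo*1000),K.sum(),"a",np.round(np.percentile(a[K],[2,50,98])*1000),"b",np.round(np.percentile(b[K],[2,50,98])*1000),np.median(f[K],0))
    v,u=np.nonzero(M); print(u.min(),u.max(),v.min(),v.max())
C=load("side6");g=C["frame"][75:135,260:340,::-1];cv2.imwrite("pics/g7.png",cv2.resize(g,None,fx=8,fy=8,interpolation=cv2.INTER_CUBIC))
E
```

```text
side6 429 tcp a,h 0.0005408295500830305 0.0706356673600367
78 35 a [-30.   2.  29.] b [19. 26. 31.] [93. 91. 84.]
84 77 a [-32.   2.  32.] b [-14.  27.  34.] [66. 66. 65.]
90 125 a [-29.   4.  30.] b [-23.  12.  31.] [63. 64. 64.]
96 18 a [-15.   5.  16.] b [ 2. 13. 25.] [59. 63. 86.]
102 28 a [-17.   0.  15.] b [ 2. 23. 30.] [110.  106.5  97. ]
108 33 a [-15.   2.  17.] b [ 4. 23. 28.] [112. 108.  97.]
114 29 a [-16.   6.  17.] b [-4. 22. 29.] [109. 104.  96.]
120 30 a [-15.   4.  15.] b [-15.  24.  31.] [97.5 94.5 97. ]
126 18 a [-11.  -0.   9.] b [-2. 27. 30.] [111.  107.5  95. ]
132 20 a [-11.  -1.   9.] b [23. 28. 32.] [111.5 108.5  96. ]
138 15 a [-11.  -4.   8.] b [25. 28. 32.] [110. 106.  94.]
282 306 95 122
top6 256 tcp a,h 0.0005408295500830305 0.0706356673600367
78 9 a [16. 29. 35.] b [-9. 30. 31.] [100.  99.  96.]
84 80 a [ 4. 29. 36.] b [-22.   5.  31.] [118.  117.5 113. ]
90 150 a [-1. 24. 33.] b [-23.   3.  30.] [101.5 100.5  98. ]
126 5 a [ 8. 10. 11.] b [-12.  -7.  -5.] [49. 49. 50.]
132 6 a [10. 11. 12.] b [-18. -12.  -6.] [76.5 73.  70. ]
138 5 a [11. 12. 12.] b [-15. -12.  -6.] [95. 91. 83.]
386 414 185 203
```

View pics/g7.png

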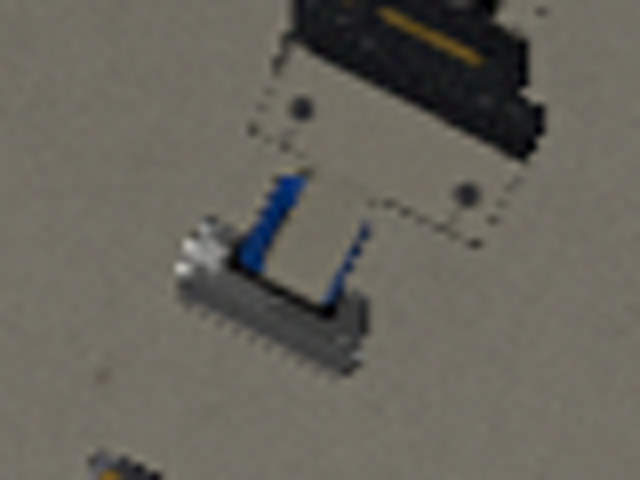

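In the port frame the tile's slope, height and up-slope position all match the estimate; its y may be about 3 mm off. I'll measure the port plate in the same way, using the images from before it was covered.

```bash
python3 - <<'E'
from h import *
n=np.array([-np.sin(np.radians(24.5)),0,np.cos(np.radians(24.5))]); port=np.array([.5438,-.295,.1745]); xs=np.array([n[2],0,-n[0]])
def rep(name,lo,hi,port):
    C=load(name);W=cloud(C);D=W-port; a=D@xs;b=D[...,1];h=D@n
    M=(abs(a)<.05)&(abs(b)<.05)&(h>lo)&(h<hi)
    r=cv2.minAreaRect((np.stack([a[M],b[M]],1)*1000).astype(np.float32))
    A=np.c_[a[M],b[M],np.ones(M.sum())]; c=np.linalg.lstsq(A,h[M],rcond=None)[0]
    # edges per row band
    eb=[np.r_[b[M&(abs(a-x)<.002)].min(),b[M&(abs(a-x)<.002)].max()] for x in np.arange(-.022,.023,.004) if (M&(abs(a-x)<.002)).sum()>3]
    ea=[np.r_[a[M&(abs(b-x)<.002)].min(),a[M&(abs(b-x)<.002)].max()] for x in np.arange(-.02,.021,.004) if (M&(abs(b-x)<.002)).sum()>3]
    print(name,M.sum(),r,"tilt da,db,h",np.degrees(c[:2]),c[2]*1000,"\n b",np.round(np.median(eb,0)*1000,1),"a",np.round(np.median(ea,0)*1000,1))
for nm in("top0","side0"): rep(nm,-.006,.006,port)
for nm in("side5","top5"): pass
for nm in("top6","side6"): rep(nm,.075,.097,port)
rep("top6",.086,.097,port);rep("side6",.088,.097,port);rep("side6",-.006,.006,port)
E
```

```text
top0 469 ((1.2164955139160156, -0.49059295654296875), (56.29629898071289, 53.37152099609375), 0.0563935749232769) tilt da,db,h [0.55286505 0.29432426] -1.7532102528669862 
 b [-25.1  24.8] a [-25.3  27.5]
side0 187 ((-1.3661212921142578, -0.43585205078125), (55.15137481689453, 60.29045486450195), 1.5383079051971436) tilt da,db,h [-0.50474089 -1.11029464] -1.6839783541063598 
 b [-24.3  25.8] a [-27.6  24.3]
top6 240 ((17.40195083618164, 3.6836280822753906), (37.82579803466797, 57.46308135986328), 5.317295074462891) tilt da,db,h [-6.21448989 -1.25010884] 92.89857478493857 
 b [-23.4  30.8] a [19.2 35.4]
side6 239 ((-0.338409423828125, 5.348852157592773), (66.77446746826172, 61.44887924194336), 2.0547804832458496) tilt da,db,h [-0.11321945 -6.2327168 ] 90.57872545625436 
 b [ 7.1 32.3] a [-29.1  30.7]
top6 215 ((16.27368927001953, 3.554962158203125), (38.583404541015625, 55.793582916259766), 2.247401237487793) tilt da,db,h [-2.82942733 -0.50736409] 92.01388948109435 
 b [-23.4  30.8] a [19.2 33.6]
side6 165 ((-0.25989723205566406, 5.3516693115234375), (63.83393478393555, 61.44887924194336), 2.0547804832458496) tilt da,db,h [ 0.10890761 -1.09160906] 91.41762584260812 
 b [ 7.1 31.4] a [-28.5  28.7]
side6 188 ((-1.218423843383789, -0.8678035736083984), (56.215187072753906, 56.7614860534668), 1.653173804283142) tilt da,db,h [ 0.20317266 -0.64136649] -1.8309764090861311 
 b [-24.9  25. ] a [-27.2  25. ]
```

Relative to the port the tile is about +3.5 mm in y and +1.5 mm up-slope, with about 82 mm of gap. I'll correct that, close to about 16 mm, and look again.

The manual's scale: shifts go in cm and turns go in units of 5 degrees. Converting my numbers, -0.0025 m is -0.25, 0.001 m is 0.1.

```bash
echo '[0.1,-0.25,1.5,0,0,0,0.1,-0.25,3.5,0,0,0,0.1,-0.25,5.5,0,0,0,0.1,-0.25,6.6,0,0,0,0.1,-0.25,6.6,0,0,0,0.1,-0.25,6.6,0,0,0,0.1,-0.25,6.6,0,0,0,0.1,-0.25,6.6,0,0,0]' | python3 drive.py
python3 - <<'E'
from h import *
from plant import r, cams, readout
o=[]
for n in("side","top"):
    C=cams.capture(n);np.savez(f"pics/{n}7.npz",**C)
    u,v=(250,115) if n=="side" else (360,165)
    g=C["frame"][v:v+60,u:u+50,::-1]; o.append(cv2.resize(g,None,fx=8,fy=8,interpolation=cv2.INTER_CUBIC))
cv2.imwrite("pics/g8.png",np.hstack(o))
n=np.array([-np.sin(np.radians(24.5)),0,np.cos(np.radians(24.5))]); port=np.array([.5438,-.295,.1745]); xs=np.array([n[2],0,-n[0]])
for name in("side7","top7"):
    C=load(name);W=cloud(C);f=C["frame"].astype(int)
    D=W-port; a=D@xs; b=D[...,1]; h=D@n
    M=(abs(a)<.05)&(abs(b)<.05)
    for lo in np.arange(-.012,.042,.004):
        K=M&(h>=lo)&(h<lo+.004)
        if K.sum()>3: print(name,round(lo*1000),K.sum(),"a",np.round(np.percentile(a[K],[2,50,98])*1000),"b",np.round(np.percentile(b[K],[2,50,98])*1000),np.median(f[K],0))
E
```

```text
time_s: 9.68
tcp_pos: [0.5422, -0.2975, 0.1807]
eef_rot: [-180.0, 24.7, -179.9]
contact_force: [-0.1, 0.2, -1.2]
gripper_width: 0.016
gripper_force: 35.0
side7 -12 43 a [-24.  -2.  22.] b [19. 25. 37.] [68. 72. 70.]
side7 -8 36 a [-27.  -7.  26.] b [-19.  22.  31.] [46.  45.5 48. ]
side7 -4 111 a [-28.   2.  26.] b [-13.   8.  27.] [60. 59. 55.]
side7 0 15 a [-24.  -5.  20.] b [-4.  7. 30.] [105.  79.  41.]
side7 12 11 a [-27.   5.  24.] b [16. 21. 25.] [109. 106.  98.]
side7 16 24 a [-27.  -1.  32.] b [17. 24. 27.] [90.5 87.  82. ]
side7 20 39 a [-32.   2.  34.] b [-12.  24.  30.] [66. 66. 65.]
side7 24 115 a [-29.   4.  31.] b [-27.  11.  29.] [67. 68. 66.]
side7 28 41 a [-29.   6.  28.] b [-18.   9.  28.] [46. 45. 56.]
side7 32 10 a [-16.   3.  16.] b [-2. 10. 19.] [50.  53.5 79. ]
side7 36 17 a [-14.   2.  17.] b [-4. 17. 23.] [100.  97.  96.]
side7 40 20 a [-13.   3.  17.] b [-4. 18. 25.] [116.5 112.  101. ]
top7 -12 17 a [-5.  6. 16.] b [25. 28. 35.] [86. 88. 83.]
top7 -8 8 a [ 8. 21. 27.] b [22. 24. 30.] [68.  65.5 65.5]
top7 -4 8 a [-9.  9. 26.] b [22. 24. 25.] [55.5 55.5 56.5]
top7 16 8 a [12. 29. 35.] b [ 7. 20. 27.] [110.5 109.  105.5]
top7 20 33 a [ 6. 33. 36.] b [-27.   2.  28.] [115. 115. 111.]
top7 24 120 a [ 0. 26. 34.] b [-28.  -4.  27.] [103.5 103.5 100.5]
top7 28 43 a [10. 25. 33.] b [-27.  -1.  27.] [101.  98.  96.]
```

View pics/g8.png

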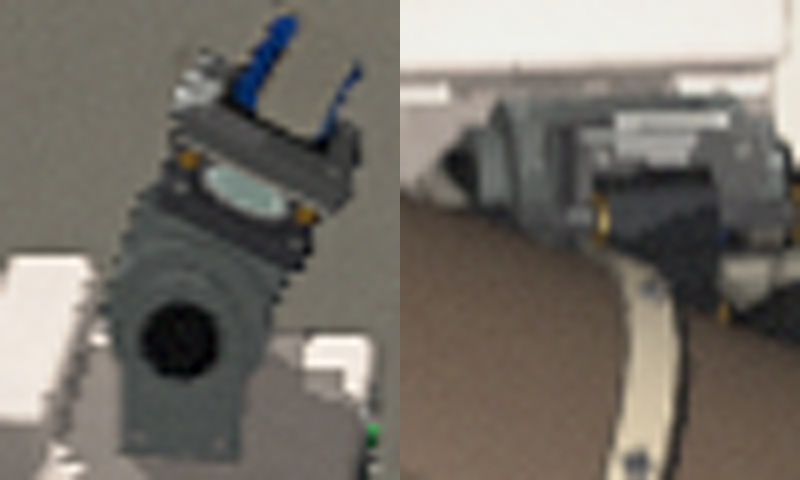

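The tile is parallel to the port and centred in y. It stands about 16 mm off and roughly 2 mm too far up-slope. I'll correct that and approach.

```bash
cat > f.py <<'E'
from h import *
from plant import r, cams, readout
n=np.array([-np.sin(np.radians(24.5)),0,np.cos(np.radians(24.5))]); port=np.array([.5438,-.295,.1745]); xs=np.array([n[2],0,-n[0]])
s=readout.get_state(); d=s["tcp_pos"]-port; F=s["contact_force"]
print("a,b,h mm",np.round([d@xs*1e3,d[1]*1e3,d@n*1e3],2),"Fa,Fb,Fn",np.round([F@xs,F[1],F@n],2),"M",np.round(s["moment"],3),s["eef_rot"].round(2))
E
python3 f.py
echo '[0.2,0,0.3,0,0,0,0.2,0,0.6,0,0,0,0.2,0,0.9,0,0,0,0.2,0,1,0,0,0,0.2,0,1,0,0,0,0.2,0,1,0,0,0,0.2,0,1,0,0,0]' | python3 drive.py >/dev/null; python3 f.py
echo '[0,0,0.05,0,0,0,0,0,0.1,0,0,0,0,0,0.15,0,0,0,0,0,0.2,0,0,0,0,0,0.2,0,0,0,0,0,0.2,0,0,0]' | python3 drive.py >/dev/null; python3 f.py
echo '[0,0,0.05,0,0,0,0,0,0.1,0,0,0,0,0,0.1,0,0,0,0,0,0.1,0,0,0]' | python3 drive.py >/dev/null; python3 f.py
```

```text
a,b,h mm [ 0.86 -2.59  6.16] Fa,Fb,Fn [-0.37  1.39 -0.5 ] M [-0.091  1.624  0.048] [-179.97   24.68 -179.98]
a,b,h mm [-1.78 -2.45 -4.9 ] Fa,Fb,Fn [ 0.1  -0.77 -1.46] M [-0.052  1.517 -0.012] [ 179.99   24.58 -179.99]
a,b,h mm [-1.72 -2.49 -6.61] Fa,Fb,Fn [-1.09  0.17  3.59] M [0.257 1.847 0.124] [-180.     24.6  -179.99]
a,b,h mm [-1.71 -2.47 -7.75] Fa,Fb,Fn [-1.32  0.49  4.2 ] M [0.331 1.889 0.136] [ 180.     24.6  -179.98]
```

```bash
for i in 1 2; do echo '[0,0,0.05,0,0,0,0,0,0.1,0,0,0,0,0,0.1,0,0,0,0,0,0.1,0,0,0]' | python3 drive.py >/dev/null; python3 f.py; done
echo '[0,0,0.05,0,0,0,0,0,0.05,0,0,0,0,0,0.05,0,0,0,0,0,0.05,0,0,0]' | python3 drive.py >/dev/null; python3 f.py
```

```text
a,b,h mm [-1.7  -2.48 -8.81] Fa,Fb,Fn [-0.83  0.25  6.23] M [0.317 1.87  0.134] [ 180.     24.6  -179.99]
a,b,h mm [-1.74 -2.49 -9.82] Fa,Fb,Fn [-0.59  1.65  6.59] M [0.398 1.909 0.184] [ 180.     24.6  -179.99]
a,b,h mm [ -1.72  -2.47 -10.13] Fa,Fb,Fn [-2.24  2.34  7.26] M [0.507 2.075 0.233] [ 180.     24.6  -179.98]
```

```bash
for i in 1 2; do echo '[0,0,0.03,0,0,0,0,0,0.05,0,0,0,0,0,0.05,0,0,0,0,0,0.05,0,0,0]' | python3 drive.py >/dev/null; python3 f.py; python3 f.py; done
```

```text
a,b,h mm [ -1.67  -2.49 -10.21] Fa,Fb,Fn [-2.89  2.28 11.43] M [0.938 2.456 0.355] [-179.99   24.61 -179.97]
a,b,h mm [ -1.67  -2.49 -10.21] Fa,Fb,Fn [-2.89  2.28 11.43] M [0.938 2.456 0.355] [-179.99   24.61 -179.97]
a,b,h mm [ -1.58  -2.55 -10.25] Fa,Fb,Fn [-3.47  3.17 16.05] M [1.277 2.801 0.55 ] [-179.98   24.62 -179.96]
a,b,h mm [ -1.58  -2.55 -10.25] Fa,Fb,Fn [-3.47  3.17 16.05] M [1.277 2.801 0.55 ] [-179.98   24.62 -179.96]
```

```bash
cat > avg.py <<'E'
import sys
from h import *
from plant import r, cams, readout
import time
n=np.array([-np.sin(np.radians(24.5)),0,np.cos(np.radians(24.5))]); xs=np.array([n[2],0,-n[0]]); A=np.stack([xs,[0,1,0],n])
port=np.array([.5438,-.295,.1745]); L=[]
for i in range(8):
    cams.capture("side") if i else 0; s=readout.get_state(); L.append(np.r_[A@s["contact_force"],A@s["moment"],A@(s["tcp_pos"]-port)*1e3,s["eef_rot"],s["time_s"]])
L=np.array(L); print("F",L[:,:3].mean(0).round(2),"sd",L[:,:3].std(0).round(2),"M",L[:,3:6].mean(0).round(3),"sd",L[:,3:6].std(0).round(3),"abh",L[:,6:9].mean(0).round(2),"rpy",(L[:,9:12]%360).mean(0).round(2),"t",L[-1,-1])
E
python3 avg.py
echo '[0,0,-0.15,0,0,0,0,0,-0.15,0,0,0,0,0,-0.15,0,0,0]' | python3 drive.py >/dev/null; python3 avg.py
echo '[0,0,-0.5,0,0,0,0,0,-0.8,0,0,0,0,0,-0.8,0,0,0,0,0,-0.8,0,0,0]' | python3 drive.py >/dev/null; python3 avg.py
```

```text
F [-3.38  3.11 16.6 ] sd [0.51 0.44 0.37] M [ 1.394  2.824 -0.014] sd [0.025 0.027 0.017] abh [ -1.6   -2.54 -10.26] rpy [180.02  24.62 180.04] t 13.2167
F [-1.33  0.9   6.03] sd [0.45 0.69 0.58] M [0.38  1.882 0.026] sd [0.027 0.021 0.039] abh [-1.74 -2.47 -9.85] rpy [180.    24.6  180.01] t 13.8167
F [-0.65  0.33 -0.99] sd [0.62 0.56 0.11] M [0.003 1.571 0.015] sd [0.032 0.013 0.029] abh [-2.11 -2.32 -2.16] rpy [179.97  24.56 180.  ] t 14.5
```

To row units: 0.0004 m is 0.04, 0.0092 m is 0.92.

```bash
echo '[0.04,0.04,0.3,0,0,0,0.04,0.04,0.6,0,0,0,0.04,0.04,0.8,0,0,0,0.04,0.04,0.85,0,0,0,0.04,0.04,0.9,0,0,0,0.04,0.04,0.92,0,0,0,0.04,0.04,0.92,0,0,0,0.04,0.04,0.92,0,0,0]' | python3 drive.py >/dev/null; python3 avg.py
```

```text
F [-2.47  2.81 11.5 ] sd [0.39 0.37 0.53] M [1.075 2.371 0.011] sd [0.033 0.015 0.035] abh [ -1.97  -2.13 -10.18] rpy [180.02  24.62 180.04] t 15.5167
```

To row units: 0.0004 m is 0.04, 0.0006 m is 0.06.

```bash
echo '[0.02,0.03,0,0,0,0,0.04,0.06,0,0,0,0,0.04,0.06,0,0,0,0,0.04,0.06,0,0,0,0]' | python3 drive.py >/dev/null; python3 avg.py
```

```text
F [-1.7  -0.28  9.75] sd [0.46 0.35 0.56] M [-0.014  2.142  0.004] sd [0.032 0.032 0.04 ] abh [ -1.98  -2.06 -10.12] rpy [180.07  24.66 180.05] t 16.2
```

Force and moment indicate face contact, with the centre of pressure near the middle. I'll add a slight push and check centring and flushness in the images.

To row units: 0.0004 m is 0.04, 0.0002 m is 0.02.

```bash
echo '[0.02,0.01,0.02,0,0,0,0.02,0.01,0.04,0,0,0,0.02,0.01,0.04,0,0,0,0.02,0.01,0.04,0,0,0]' | python3 drive.py >/dev/null; python3 avg.py
python3 - <<'E'
from h import *
from plant import r, cams, readout
o=[]
for n in("side","top"):
    C=cams.capture(n);np.savez(f"pics/{n}9.npz",**C)
    u,v=(255,118) if n=="side" else (360,165)
    g=C["frame"][v:v+48,u:u+40,::-1]; o.append(cv2.resize(g,None,fx=10,fy=10,interpolation=cv2.INTER_CUBIC))
cv2.imwrite("pics/g9.png",np.hstack(o))
n=np.array([-np.sin(np.radians(24.5)),0,np.cos(np.radians(24.5))]); port=np.array([.5438,-.295,.1745]); xs=np.array([n[2],0,-n[0]])
for name in("side9","top9"):
    C=load(name);W=cloud(C);D=W-port; a=D@xs; b=D[...,1]; h=D@n
    M=(abs(a)<.05)&(abs(b)<.05)
    for lo in np.arange(-.024,.024,.004):
        K=M&(h>=lo)&(h<lo+.004)
        if K.sum()>3: print(name,round(lo*1000),K.sum(),"a",np.round(np.percentile(a[K],[2,50,98])*1000),"b",np.round(np.percentile(b[K],[2,50,98])*1000))
    K=M&(h>.006)&(h<.016); c=np.linalg.lstsq(np.c_[a[K],b[K],np.ones(K.sum())],h[K],rcond=None)[0]; print("tilt",np.degrees(c[:2]),c[2])
E
```

```text
F [-2.19  0.45 12.94] sd [0.24 0.4  0.5 ] M [ 0.148  2.304 -0.005] sd [0.033 0.02  0.019] abh [ -1.94  -2.07 -10.15] rpy [180.09  24.68 180.06] t 16.8833
side9 -24 42 a [-26.   0.  21.] b [24. 37. 47.]
side9 -20 36 a [-24.   1.  20.] b [21. 33. 44.]
side9 -16 36 a [-25.   1.  22.] b [19. 30. 40.]
side9 -12 37 a [-23.  -1.  21.] b [19. 24. 37.]
side9 -8 30 a [-28.  -1.  26.] b [16. 23. 32.]
side9 -4 25 a [-27.   0.  24.] b [19. 23. 29.]
side9 0 27 a [-33.  -9.  29.] b [ 5. 24. 29.]
side9 4 46 a [-35.   1.  30.] b [-10.  25.  29.]
side9 8 117 a [-32.   2.  28.] b [-27.  10.  28.]
side9 12 29 a [-31.   3.  21.] b [-17.   9.  30.]
side9 16 9 a [-16.   1.  12.] b [ 0.  8. 21.]
side9 20 17 a [-18.  -3.  13.] b [ 0. 21. 25.]
tilt [-0.07003384 -0.94870493] 0.01039324661189742
top9 -24 29 a [ 4. 14. 26.] b [-47.  33.  45.]
top9 -20 29 a [ 2. 12. 25.] b [-42.  36.  45.]
top9 -16 19 a [-5. 13. 22.] b [25. 32. 36.]
top9 -12 25 a [ 4. 10. 22.] b [-36.  26.  35.]
top9 0 9 a [30. 31. 32.] b [-24.  -7.  15.]
top9 4 41 a [-2. 22. 32.] b [-28.   1.  28.]
top9 8 120 a [ 9. 23. 31.] b [-27.  -1.  27.]
top9 12 23 a [ 4. 21. 30.] b [-26.  -0.  27.]
tilt [0.21178872 0.23017376] 0.009912276127996604
```

View pics/g9.png

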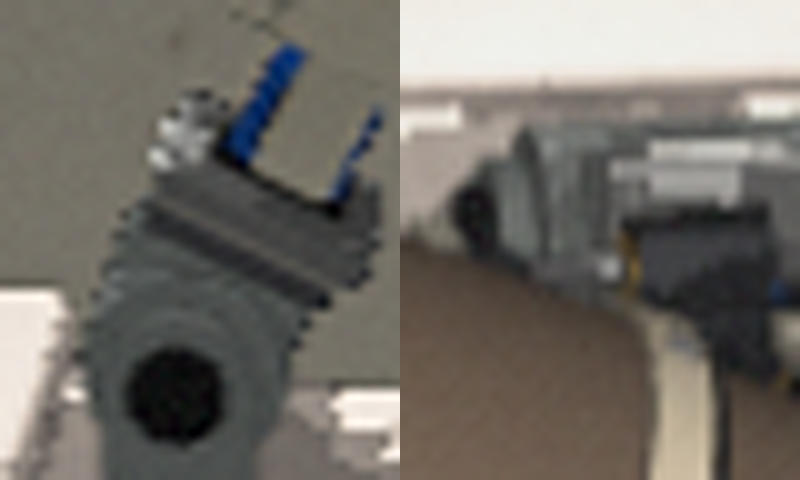

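The side crop shows the tile lying flush and parallel on the port plate along (150,190)–(350,290), centred within about 1 mm. Net push is about 14 N, with the springs at 8 N, and it holds steady. Handing in.

```bash
python3 -c "
from plant import r, cams, readout
print(r.close_job())"
```

```text
the job is handed in; nothing more can be done
None
```

I handed the job in at about 17 s with the handle still gripped and the tile held on the port under a steady push of about 14 N; the images and wrist force show it flush and centred to about 1 mm, but the pins could not be read directly and no verdict came back.

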